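Hang the electric screwdriver on the bench balancer arm

TASK

First take the spring-balanced arm by the black knob on its fork and swing it out over the mat, away from the robot, all the way to its stop. Then take the electric screwdriver out of its bench holder and hang it by its collar in the arm's fork: lower it gently while the arm sinks, keep hold until the arm has settled and carries the whole weight by itself, and only then let go, so that the arm neither drops nor springs up. Leave the arm at its stop with the screwdriver hanging upright and at rest, and do not disturb the other things on the bench.

Things in the scene. Friction and masses are not known exactly. Their poses are not given: they have to be found in the camera images.
- swing_axis (a point): On the upright swing axis (z) of the balancer arm, at its upper pivot, 193 mm above the table. Fixed steel post 34 mm thick on a 130 mm round foot, left of the mat's middle. The arm, two parallel aluminium bars with a coil spring, reaches out level from it: fork knob 268 mm, fork seat 353 mm from this axis.
- swing (a joint): Turn of the whole arm about its post, rad: 0 at the inner stop (nearest the robot), 0.85 at the outer stop against the stop pin (work position); grows counter-clockwise seen from above. Starts between 0 and 0.3. Stays where it is left (friction 0.35 N m, some 1.3 N at the knob).
- sink (a joint): How far the arm has sunk, rad: 0 empty (at its upper limit), 0.42 at its lower limit. The fork sinks about 240 mm per rad and stays level; it yields about 10 mm per newton after the first 0.5 N. With the screwdriver hung it settles, lightly damped, about 35 to 75 mm below its empty height.
- fork_knob (a point): Centre, half-way up, of the upright black knob on the inner end of the fork, a round post 18 mm thick and 46 mm tall standing on the fork plate; the handle to swing the arm by. Axes as fork_seat.
- fork_seat (a point): Where the collar's underside centre belongs: top face of the level fork plate (6 mm thick, 76 wide, 240 above the table when empty). x: along the slot, out of its open end, away from the post. Slot 44 mm wide, from 23 mm inward to 46 mm outward of this point; 5 mm high lips on the tines 39 to 46 mm outward. Collar lies flat if within 7 mm along and 5 mm across. Knob 85 mm inward.
- driver_grip (a point): Centre of the screwdriver's upper handle, the part to grasp: an upright cylinder 32 mm in diameter and 50 mm tall standing on the collar; this point is 31 mm above the collar's underside and 25 mm below the top. Electric screwdriver, upright, round, 166 mm long in all, about 0.6 kg (0.48 to 0.75). z is its length, up.
- driver_collar (a point): Centre of the underside of the screwdriver's collar: a steel disc 64 mm in diameter and 6 mm thick. Below it hang the body, 34 mm in diameter for 66 mm, the nose and the bit, reaching 110 mm below this point. At the start the collar rests on the rim of the bench holder.
- holder: Bench holder of the screwdriver, fixed: upright black tube, 54 mm outside, 44 mm inside, rim 128 mm above the table, on a round foot 96 mm wide. Origin at the centre of its underside. The screwdriver is lifted straight up out of it by at least 115 mm.
- meter: Bystander, leave alone: blue multimeter lying on the mat, 150 x 78 x 43 mm. Origin at the centre of its underside, x along its length.
- cells: Bystander, leave alone: black holder with four battery cells, 64 x 72 x 18 mm. Origin at the centre of its underside.
- toy_leg: Bystander, leave alone: yellow plastic toy leg, 115 x 34 x 29 mm. Origin under its block, x along its length.
There are look-alikes about, which are no part of the job. Leave any white look-alike of the part that bears driver_grip alone.

How it is judged (in metres and radians):
On the way, in this order (a step that is already met when the one before it is completed fails the run):
1. the empty arm is swung out to its outer stop (within 0.08 rad) (value of joint swing above 0.77 rad and value of joint sink below 0.1 rad), for 0.2 s.
2. the screwdriver, still in the fingers, rests by its collar in the fork, the arm has sunk under it (sink over 0.1 rad) and moves no faster than 0.2 rad/s (x of driver_collar in the frame of fork_seat between -0.012 and 0.012 m and y of driver_collar in the frame of fork_seat between -0.01 and 0.01 m and z of driver_collar in the frame of fork_seat between -0.005 and 0.005 m and value of joint sink above 0.1 rad and contact force between the fingers and driver above 0.3 N and velocity of joint sink between -0.2 and 0.2 rad/s), for 0.2 s.
At the end, for the whole second after the job is handed in: Screwdriver hangs by its collar in the fork: collar within 12 mm along the slot, 10 mm across, 5 mm in height of the seat, upright within 0.12 rad; arm within 0.08 rad of its outer stop, sunk over 0.1 rad; released and at rest (under 0.03 m/s, sink under 0.1 rad/s) (x of driver_collar in the frame of fork_seat between -0.012 and 0.012 m and y of driver_collar in the frame of fork_seat between -0.01 and 0.01 m and z of driver_collar in the frame of fork_seat between -0.005 and 0.005 m and angle between driver_collar's own z axis and vertical below 0.12 rad and value of joint swing above 0.77 rad and value of joint sink above 0.1 rad and linear speed of driver below 0.03 m/s and contact force between the fingers and driver below 0.05 N and velocity of joint sink between -0.1 and 0.1 rad/s); the robot touches nothing.
It fails at once if the arm drops or springs up faster than 0.45 rad/s (about 0.11 m/s at the fork) with the screwdriver at the fork and out of the fingers (released before it had settled) (distance between driver_collar and fork_seat below 0.06 m and contact force between the fingers and driver below 0.05 N and not (velocity of joint sink between -0.45 and 0.45 rad/s)).
It fails at once if a bystander (meter, cells or toy leg) is moved by more than 30 mm (distance of any of meter, cells, toy_leg from where it was at the start of the episode above 0.03 m).
It also fails if it takes over 61 s, if anything falls off the work surface, if the arm or the gripper's body presses on something with over 40 N, if the wrist force passes 120 N, or if a joint passes its speed limit or range.

ROBOT

A 6-joint arm with a two-finger parallel gripper is mounted at the origin on the work surface. World frame = base frame: x ahead of the robot, y to its left, z up, the work surface at z = 0. Lengths are in m, angles in degrees, forces in N, time in s.
With the tool pointing down it reaches from about 0.35 to 0.85 m from the base axis. Payload 8.1 kg.
Tool frame: the origin (TCP) lies at the very end of the fingers, on their centre line; the grasp point (between the pads) lies 19 mm behind it; z points along the fingers, y is the line along which they close (so a half turn about z gives the same grasp; the last joint's range is limited). The gripper opens to 93 mm and grips with 3 to 60 N. Pads are 15 mm wide; open, the fingers measure 128 mm over their backs; the gripper's body (75 mm by 188 mm) begins 65 mm behind the grasp point.
Start: joints at [59.565, 7.471, 85.268, -0, 87.261, -4.893], TCP at [0.259, 0.541, 0.219] pointing down, gripper open.
Joint ranges: [-169.43, 169.43], [-51.17, 129.36], [1.28, 143.12], [-76.62, 256.62], [0, 156.53], [-152.29, 152.29]. Speed limits (degrees/s): [136.94, 136.94, 159.86, 180, 180, 180].

INTERFACE

Orientations are given as a 3x3 rotation matrix whose columns are the frame's x, y, z axes.
In Python, from station import env gives the robot as it stands.
- The arm moves only by the tool apply_moves, never from a script. Its argument "deltas" is one flat list of numbers, 4 for each row, row after row: the shift along the tool's x, y, z in cm, then the turn about the tool's z in rad. A call has exactly 5 rows; each row is the pose to reach, as a shift and turn from the pose commanded when the call began, along the tool's axes at that moment; what a row does not reach only later rows make up. A row lasts 1/8 s, in which the tool goes at most 62.5 mm and 10.7 degrees, less where a joint would pass 70% of its speed; a pose out of reach is approached as far as the arm can. A call with a gripper value outside its range is refused whole. "fingers" is the opening, from 0 (shut) to 1 (fully open), set as the call begins (left out, the last holds). The fingers move at their own pace and stop on an object; "grip_force" is the grip in N (left out, the last holds). Time passes only in rows, so rows that repeat a pose let the fingers close, or fill a call up. It gives the time, the measured TCP pose, the force, the opening and the grip force at its end, in the units of the state.
- env.observe(): the state, without advancing time (a new reading comes with each control period).
- env.snapshot(name): name is "scene" or "side" or "wrist"; returns a dict with "image" (400x640x3 uint8, red, green, blue), "K" (3x3 intrinsics, pixels), "eye" and "attitude" of the camera in the world. Camera axes: x right, y down, z forward; pixel columns grow to the right and rows downward; lengths in m; the calibration is good to about 2 mm. The wrist camera is an equidistant fisheye: a pixel r from the principal point sees the ray r / f radians off the axis. A picture is of the moment at which its call begins. There is no depth.
- env.close_job(): hands the job in; it is judged then, once.
Trained networks look in a picture, given as the dict that the camera call returned (one of the last four; its "shot" number tells which), for a name from the list of things; names that differ only in an ending like _2 or _b are one class to them, and where a whole thing is asked for, a point or a joint stands for the part that bears it (a point fixed in the world has none). Each returns a list of dicts, best first, with "score" (0 to 1); they miss things now and then, are a little off and sometimes report something else, mostly with a low value. They report only what shows in the picture. A call takes as long as a camera call. They do not tell look-alikes from the thing itself.
- env.boxes_of(target, picture): "xyz" ([x, y, z] in m, in world coordinates, good to about 4 mm: the middle of the surface that is visible of it).
- env.mark_of(target, picture): "xyz" ([x, y, z] in m, in world coordinates, good to about 4 mm: a listed point, or the origin of a listed thing).
The state is a dict: "time_s": time; "q": joint angles; "qd": joint speeds; "tau": joint torques, N m; "eef_pos": TCP position; "ee_rot": TCP orientation; "force": force on the tool from outside, world axes, zero at the start; "ft_torque": the same for the moment, N m; "finger_gap": finger opening in m; "grip_force": force on a finger pad.
Only numpy, scipy, OpenCV 4.12 (cv2) and the standard library are available. Lean on these libraries where they do the work, as an engineer would, in place of code of your own. Each camera call takes 0.05 s, during which the arm holds its last target. There are 200 camera calls.

## Working session

There is one attempt and no reset: what is moved stays moved. The work goes in short steps, Python scripts to look and compute and a tool call to move; the robot and the scene stay as the last step left them, time stands still between calls to the robot, and variables do not carry over. Pictures are saved under pics/ and viewed, at most 10 in all, crops included, and the job is handed in when it is done.

Besides the shell and the picture viewer there is one more tool, called after "Call:" in YAML: its name, and indented under it one key for each argument. apply_moves: Moves the arm, as the interface text tells. Its arguments: {"type":"object","properties":{"deltas":{"type":"array","items":{"type":"number"}},"fingers":{"type":"number"},"grip_force":{"type":"number"}},"required":["deltas"]}

```bash
mkdir -p pics
cat > h.py <<'E'
from station import env
import numpy as np, cv2
np.set_printoptions(precision=4,suppress=True)
def look(cam,names,save=None):
    p=env.snapshot(cam)
    if save: cv2.imwrite('pics/'+save,p['image'][:,:,::-1])
    for n in names:
        print(cam,n,[(np.round(d['xyz'],4).tolist(),round(d['score'],2)) for d in env.mark_of(n,p)][:4])
    return p
E
python3 - <<'E'
from h import *
s=env.observe();print(s['time_s'],s['eef_pos'],s['ee_rot'],s['finger_gap'])
N=['swing_axis','fork_knob','fork_seat','driver_grip','driver_collar','holder','meter','cells','toy_leg']
for c in ['scene','side']: 
    p=look(c,N,c+'0.png'); print(p['eye'],p['attitude'],p['K'])
print(env.observe()['time_s'])
E
```

```text
0.0 [0.2584 0.5409 0.2176] [[-0.9023  0.4312 -0.0009]
 [ 0.4312  0.9023 -0.0016]
 [ 0.0002 -0.0018 -1.    ]] 0.09310083186167029
scene swing_axis [([0.6574, 0.3134, 0.1946], 0.76), ([0.3337, -0.2632, 0.0045], 0.56)]
scene fork_knob [([0.4737, 0.1234, 0.2611], 0.94)]
scene fork_seat [([0.4122, 0.0608, 0.2414], 0.57), ([0.4163, -0.0655, 0.0018], 0.47)]
scene driver_grip [([0.6158, -0.4134, 0.1424], 0.94), ([0.5215, -0.2891, 0.1612], 0.9), ([0.6505, -0.2606, 0.1417], 0.65)]
scene driver_collar [([0.6208, -0.4125, 0.1073], 0.87), ([0.5172, -0.2859, 0.1308], 0.67), ([0.6554, -0.2616, 0.1099], 0.6)]
scene holder [([0.5245, -0.2873, -0.0024], 0.56)]
scene meter [([0.4141, -0.0623, 0.0013], 0.85)]
scene cells [([0.7124, -0.146, 0.003], 0.95)]
scene toy_leg [([0.3307, -0.2609, 0.0031], 0.83)]
[ 1.2756 -0.3953  0.8764] [[ 0.4434  0.5712 -0.6907]
 [ 0.8963 -0.2827  0.3416]
 [-0.0001 -0.7706 -0.6374]] [[368.6722   0.     321.3136]
 [  0.     368.6722 206.1675]
 [  0.       0.       1.    ]]
side swing_axis [([0.6553, 0.3213, 0.1915], 0.84), ([0.5209, -0.2872, 0.1608], 0.7)]
side fork_knob [([0.4
[... 185 characters left out ...]
0.1223], 0.7), ([0.5226, -0.2829, 0.1567], 0.64), ([0.4728, 0.1172, 0.2633], 0.22)]
side driver_collar [([0.6863, -0.3025, 0.0994], 0.8), ([0.6334, -0.4298, 0.1076], 0.68), ([0.5236, -0.2893, 0.1228], 0.61), ([0.6563, 0.3163, 0.1931], 0.17)]
side holder [([0.5197, -0.2887, 0.003], 0.7), ([0.6562, 0.3172, 0.1946], 0.46)]
side meter [([0.4148, -0.0677, 0.0036], 0.83)]
side cells [([0.7107, -0.1482, -0.003], 0.73)]
side toy_leg [([0.334, -0.2609, -0.002], 0.74), ([0.414, -0.0687, 0.0019], 0.51)]
[ 0.4285 -0.8065  0.9843] [[ 0.9898 -0.1064  0.0945]
 [-0.142  -0.6956  0.7043]
 [-0.0092 -0.7105 -0.7036]] [[363.6138   0.     321.8999]
 [  0.     363.6138 198.8941]
 [  0.       0.       1.    ]]
1.0
```

View pics/scene0.png

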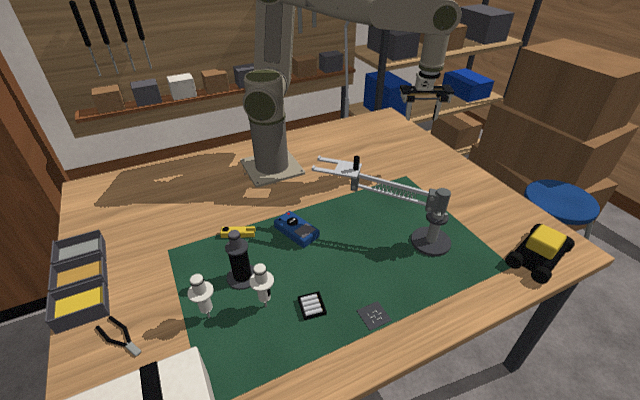

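View pics/side0.png

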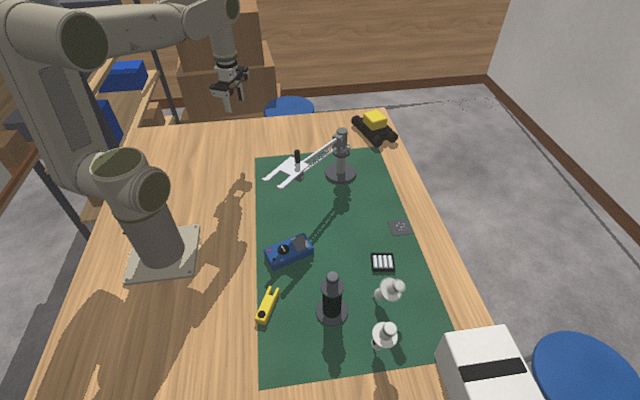

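The scene picture shows the dark screwdriver in its holder at about (238,250), with white look-alikes at (202,295) and (262,283). The fork knob is at (356,163) and the post at (438,205). The side view agrees, with the driver at (332,295), so the real driver is the one at xy ≈ (0.521, -0.287).

```bash
cat >> h.py <<'E'
def plan(rows,pos=None,yaw=None):
    """rows: world [x,y,z,yawdeg of tool y]; prints tool-frame deltas (cm, rad) from the present pose"""
    s=env.observe(); R=s['ee_rot']; p=np.array(s['eef_pos']) if pos is None else np.array(pos)
    y0=np.degrees(np.arctan2(R[1,1],R[0,1])) if yaw is None else yaw
    c,n=np.cos(np.radians(y0)),np.sin(np.radians(y0)); T=np.array([[-n,c,0],[c,n,0],[0,0,-1]])
    print('t',s['time_s'],'pos',p,'yaw',y0,'F',s['force'],'gap',s['finger_gap'],'q6',s['q'][5])
    for r in rows:
        d=(r[3]-y0+180)%360-180
        print(np.round(T@(np.array(r[:3])-p)*100,2).tolist(),round(-np.radians(d),3))
E
python3 - <<'E'
from h import *
plan([[.4734,.1218,.33,-43.2]])
E
```

```text
t 1.0 pos [0.2587 0.5414 0.2187] yaw 64.45719988969043 F [0.7244 0.7043 0.0452] gap 0.09310343650732132 q6 -4.891157965462886
[-37.47, -28.6, -11.13] 1.879
```

Call:
apply_moves:
  deltas: [-2, -1.5, -5, 0.1, -6, -4.5, -9, 0.28, -10, -7.6, -11.1, 0.46, -14, -10.7, -11.1, 0.64, -18, -13.7, -11.1, 0.82]
  fingers: 0.6
  grip_force: 10

```text
time_s: 1.62
eef_pos: [0.3627, 0.3388, 0.3303]
ee_rot: [[-0.295, 0.956, 0.001], [0.956, 0.295, 0.001], [0.0, 0.001, -1.0]]
force: [0.8, -0.7, -0.4]
finger_gap: 0.0564
grip_force: 0.0
```

Run:
```python
from h import *
plan([[.4734,.1218,.33,-43.2]])
```

```text
t 1.625 pos [0.3627 0.3388 0.3303] yaw 17.149654423700515 F [ 0.7895 -0.7256 -0.4067] gap 0.056363527253102175 q6 19.98635422143174
[-24.0, 4.18, 0.03] 1.053
```

Call:
apply_moves:
  deltas: [-5, 0.9, 0, 0.18, -10, 1.8, 0, 0.36, -15, 2.6, 0, 0.54, -20, 3.5, 0, 0.72, -23.5, 4.1, 0, 0.9]

```text
time_s: 2.25
eef_pos: [0.4724, 0.1263, 0.3298]
ee_rot: [[0.567, 0.824, 0.0], [0.824, -0.567, -0.0], [0.0, 0.001, -1.0]]
force: [0.4, 0.8, 0.3]
finger_gap: 0.0559
grip_force: 0.0
```

Run:
```python
from h import *
p=look('wrist',['fork_knob'],'w0.png');look('side',['fork_knob','swing_axis'])
plan([[.4734,.1218,.33,-43.2]])
```

```text
wrist fork_knob [([0.4721, 0.1208, 0.2649], 0.62)]
side fork_knob [([0.472, 0.1182, 0.2602], 0.75)]
side swing_axis [([0.6568, 0.3165, 0.1924], 0.93), ([0.4711, 0.117, 0.2643], 0.62)]
t 2.5 pos [0.4715 0.1287 0.3297] yaw -33.98764678726965 F [ 0.3835 -0.1011  0.3634] gap 0.0558077905788179 q6 43.22116973835264
[-0.46, 0.54, -0.03] 0.161
```

Call:
apply_moves:
  deltas: [-0.6, 0.57, 0, 0.16, -0.6, 0.57, 2, 0.16, -0.6, 0.57, 4.5, 0.16, -0.6, 0.57, 7, 0.16, -0.6, 0.57, 7.7, 0.16]

```text
time_s: 3.12
eef_pos: [0.4713, 0.1209, 0.2495]
ee_rot: [[0.682, 0.732, -0.004], [0.732, -0.682, -0.0], [-0.003, -0.003, -1.0]]
force: [0.0, -0.2, 0.3]
finger_gap: 0.0555
grip_force: 0.0
```

Call:
apply_moves:
  deltas: [0, 0, 0, 0, 0, 0, 0, 0, 0, 0, 0, 0, 0, 0, 0, 0, 0, 0, 0, 0]
  fingers: 0
  grip_force: 8

```text
time_s: 3.75
eef_pos: [0.4733, 0.1202, 0.253]
ee_rot: [[0.685, 0.728, 0.001], [0.728, -0.685, 0.0], [0.001, 0.0, -1.0]]
force: [1.2, -0.1, 0.6]
finger_gap: 0.0179
grip_force: 8.0
```

Run:
```python
from h import *
A=np.array([.6565,.317]); p=env.observe()['eef_pos']; d=p[:2]-A; r=np.hypot(*d); a0=np.degrees(np.arctan2(d[1],d[0])); print(r,a0)
R=env.observe()['ee_rot'];y0=np.degrees(np.arctan2(R[1,1],R[0,1]))
plan([[*(A+r*np.array([np.cos(np.radians(a0+k)),np.sin(np.radians(a0+k))])),p[2],y0+k] for k in np.arange(0,52,4)])
```

```text
0.26889190030282356 -132.93968102157478
t 3.75 pos [0.4733 0.1202 0.253 ] yaw -43.25603046200668 F [ 1.1522 -0.1354  0.6489] gap 0.017886561959720517 q6 51.48057687476333
[0.0, 0.0, 0.0] -0.0
[0.08, 1.88, 0.0] -0.07
[0.28, 3.74, 0.0] -0.14
[0.62, 5.59, 0.0] -0.209
[1.08, 7.41, 0.0] -0.279
[1.67, 9.19, 0.0] -0.349
[2.39, 10.92, 0.0] -0.419
[3.22, 12.61, 0.0] -0.489
[4.16, 14.23, 0.0] -0.559
[5.22, 15.78, 0.0] -0.628
[6.39, 17.25, 0.0] -0.698
[7.65, 18.64, 0.0] -0.768
[9.01, 19.93, 0.0] -0.838
```

Call:
apply_moves:
  deltas: [0.02, 0.94, 0, -0.035, 0.16, 2.81, 0, -0.105, 0.43, 4.67, 0, -0.175, 0.84, 6.5, 0, -0.244, 1.08, 7.41, 0, -0.279]

```text
time_s: 4.38
eef_pos: [0.5349, 0.0769, 0.2526]
ee_rot: [[0.457, 0.889, -0.0], [0.889, -0.457, 0.0], [0.0, -0.0, -1.0]]
force: [-1.2, 0.9, 1.1]
finger_gap: 0.0181
grip_force: 8.0
```

Run:
```python
from h import *
look('side',['fork_knob'])
s=env.observe();print(s['eef_pos'],s['force'],s['finger_gap'])
```

```text
side fork_knob [([0.5335, 0.0716, 0.2615], 0.7)]
[0.5351 0.0768 0.2526] [0.9603 1.0084 0.6753] 0.017476154043198376
```

Call:
apply_moves:
  deltas: [0.02, 0.94, 0, -0.035, 0.16, 2.81, 0, -0.105, 0.35, 4.21, 0, -0.157, 0.62, 5.59, 0, -0.209, 0.72, 6.05, 0, -0.227]

```text
time_s: 5.1
eef_pos: [0.5914, 0.0558, 0.2525]
ee_rot: [[0.247, 0.969, -0.001], [0.969, -0.247, -0.0], [-0.0, -0.001, -1.0]]
force: [-1.6, -0.6, 1.5]
finger_gap: 0.0176
grip_force: 8.0
```

Call:
apply_moves:
  deltas: [0.0, 0.23, 0, -0.009, 0.01, 0.47, 0, -0.017, 0.02, 0.7, 0, -0.026, 0.02, 0.94, 0, -0.035, 0.03, 1.17, 0, -0.044]

```text
time_s: 5.72
eef_pos: [0.603, 0.0532, 0.2527]
ee_rot: [[0.203, 0.979, 0.0], [0.979, -0.203, -0.0], [-0.0, 0.0, -1.0]]
force: [-1.4, -1.5, 0.9]
finger_gap: 0.0178
grip_force: 8.0
```

Call:
apply_moves:
  deltas: [0.0, 0.23, 0, -0.009, 0.01, 0.47, 0, -0.017, 0.02, 0.7, 0, -0.026, 0.02, 0.94, 0, -0.035, 0.03, 1.17, 0, -0.044]

```text
time_s: 6.35
eef_pos: [0.6124, 0.0515, 0.2517]
ee_rot: [[0.159, 0.987, -0.006], [0.987, -0.159, 0.0], [-0.001, -0.006, -1.0]]
force: [-15.1, -1.1, 2.0]
finger_gap: 0.0178
grip_force: 8.0
```

Call:
apply_moves:
  deltas: [0, -0.1, 0, 0, 0, -0.15, 0, 0, 0, -0.15, 0, 0, 0, -0.15, 0, 0, 0, -0.15, 0, 0]

```text
time_s: 6.98
eef_pos: [0.6117, 0.0516, 0.2519]
ee_rot: [[0.16, 0.987, -0.003], [0.987, -0.16, 0.0], [-0.0, -0.003, -1.0]]
force: [-6.7, -2.1, 1.1]
finger_gap: 0.018
grip_force: 8.0
```

Call:
apply_moves:
  deltas: [0, 0, 0, 0, 0, 0, 0, 0, 0, 0, 0, 0, 0, 0, -2, 0, 0, 0, -5, 0]
  fingers: 0.6

```text
time_s: 7.6
eef_pos: [0.6126, 0.0515, 0.3035]
ee_rot: [[0.16, 0.987, -0.001], [0.987, -0.16, 0.0], [-0.0, -0.001, -1.0]]
force: [0.7, -0.1, 0.1]
finger_gap: 0.0556
grip_force: 0.0
```

Run:
```python
from h import *
for c in ['scene','side','wrist']: look(c,['fork_knob','fork_seat','driver_grip','driver_collar'],c+'1.png' if c=='scene' else None)
plan([[.521,-.287,.36,-8]])
```

```text
scene fork_knob []
scene fork_seat [([0.5928, -0.0322, 0.2373], 0.68)]
scene driver_grip [([0.5254, -0.2889, 0.1642], 0.61), ([0.7405, -0.3728, 0.0396], 0.58), ([0.7095, -0.5222, 0.0365], 0.57)]
scene driver_collar [([0.5184, -0.2833, 0.1261], 0.71), ([0.6916, -0.499, 0.0273], 0.65)]
side fork_knob [([0.5229, -0.2865, 0.1234], 0.68), ([0.6089, 0.049, 0.2632], 0.62)]
side fork_seat [([0.591, -0.0335, 0.2389], 0.86)]
side driver_grip [([0.7116, -0.5227, 0.0377], 0.75), ([0.7366, -0.3766, 0.0346], 0.65), ([0.5242, -0.2853, 0.1609], 0.61)]
side driver_collar [([0.7206, -0.351, 0.0331], 0.94), ([0.6883, -0.502, 0.0292], 0.72), ([0.5234, -0.2882, 0.1242], 0.57), ([0.5227, -0.2849, 0.159], 0.51)]
wrist fork_knob [([0.6095, 0.0526, 0.2623], 0.88)]
wrist fork_seat [([0.6107, 0.0537, 0.2629], 0.51)]
wrist driver_grip []
wrist driver_collar []
t 8.35 pos [0.6129 0.0515 0.3024] yaw -9.224740126721217 F [-0.1258 -0.1173  0.0232] gap 0.05601114610141671 q6 9.250335425483144
[-34.88, -3.64, -5.76] -0.021
```

Call:
apply_moves:
  deltas: [0, 0, -4, 0, -2, -0.4, -6, 0, -6, -1.2, -6, 0, -9, -1.5, -6, 0, -10, -1.5, -6, 0]

```text
time_s: 8.98
eef_pos: [0.5815, -0.0473, 0.363]
ee_rot: [[0.163, 0.987, 0.001], [0.987, -0.163, -0.001], [-0.001, 0.001, -1.0]]
force: [-0.5, 0.4, -0.7]
finger_gap: 0.0558
grip_force: 0.0
```

Run:
```python
from h import *
for i in range(2): look('wrist',['fork_knob','fork_seat','driver_grip','driver_collar','holder'],'w2.png')
look('scene',['fork_knob','fork_seat','swing_axis'],'scene2.png')
look('side',['fork_knob','fork_seat','swing_axis'])
plan([[.5235,-.2867,.30,-9.4],[.5235,-.2867,.141,-9.4]])
```

```text
wrist fork_knob [([0.609, 0.0516, 0.2628], 0.64)]
wrist fork_seat []
wrist driver_grip [([0.5248, -0.2866, 0.1624], 0.75)]
wrist driver_collar [([0.5229, -0.2878, 0.1335], 0.9)]
wrist holder [([0.5215, -0.2851, -0.0025], 0.68)]
wrist fork_knob [([0.6097, 0.0527, 0.2624], 0.68)]
wrist fork_seat []
wrist driver_grip [([0.521, -0.2892, 0.1583], 0.83)]
wrist driver_collar [([0.5228, -0.2888, 0.1327], 0.87)]
wrist holder []
scene fork_knob [([0.6104, 0.0534, 0.2616], 0.65)]
scene fork_seat [([0.5949, -0.0328, 0.239], 0.59)]
scene swing_axis [([0.6569, 0.3181, 0.1928], 0.83), ([0.4152, -0.0643, 0.0017], 0.23)]
side fork_knob [([0.6103, 0.049, 0.26], 0.93)]
side fork_seat [([0.5957, -0.0344, 0.2411], 0.95)]
side swing_axis [([0.6553, 0.3174, 0.1928], 0.81)]
t 9.975 pos [ 0.5821 -0.0449  0.3626] yaw -9.22976237682078 F [-0.5294 -0.691  -0.8883] gap 0.055660897796723265 q6 -0.2092121825557251
[-24.81, -1.91, 6.26] 0.003
[-24.81, -1.91, 22.16] 0.003
```

View pics/scene2.png

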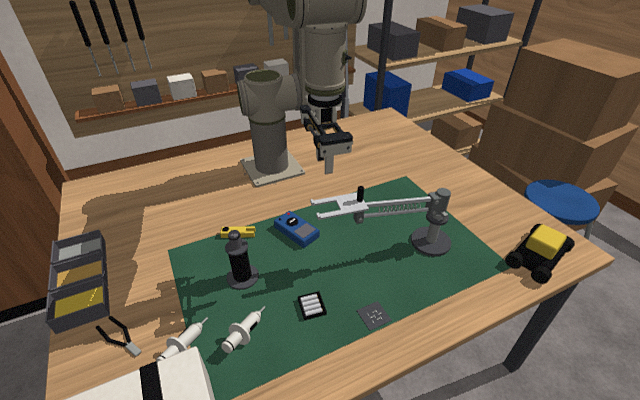

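View pics/w2.png

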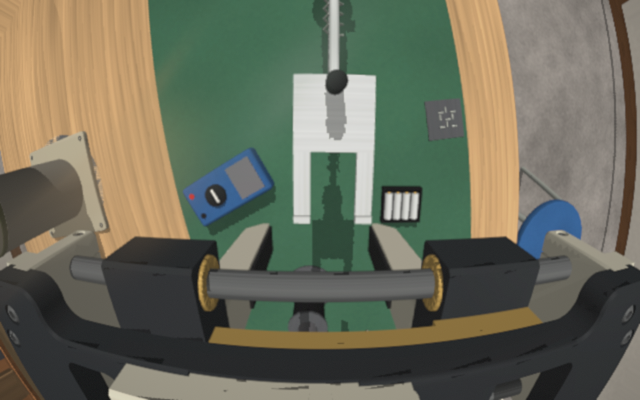

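Scene: the arm is at its stop (knob at (361,193)), and the real driver is upright in its holder at (238,260). Both white look-alikes have toppled by themselves at (183,340) and (243,328); the robot never came near them. Wrist: the fork slot is clear at (334,190), and the driver is under the fingers at (305,300).

Call:
apply_moves:
  deltas: [-4, -0.3, 0, 0, -10, -0.8, 2, 0, -16, -1.2, 5, 0, -22, -1.7, 8, 0, -24.9, -1.95, 10, 0]
  fingers: 0.8

```text
time_s: 10.6
eef_pos: [0.5218, -0.2898, 0.2615]
ee_rot: [[0.162, 0.987, -0.0], [0.987, -0.162, -0.0], [-0.0, -0.0, -1.0]]
force: [-0.1, -0.4, 0.0]
finger_gap: 0.0743
grip_force: 0.0
```

Run:
```python
from h import *
for i in range(2): look('wrist',['driver_grip','driver_collar'])
look('scene',['driver_grip','driver_collar'])
look('side',['driver_grip','driver_collar'])
plan([[.523,-.2875,.141,-9.6]])
```

```text
wrist driver_grip [([0.5209, -0.2897, 0.1591], 0.92), ([0.7411, -0.3759, 0.0423], 0.72)]
wrist driver_collar [([0.5235, -0.2862, 0.1331], 0.74), ([0.7237, -0.3478, 0.0282], 0.68)]
wrist driver_grip [([0.5233, -0.2906, 0.1608], 0.94), ([0.7383, -0.3741, 0.0388], 0.71)]
wrist driver_collar [([0.5223, -0.289, 0.1319], 0.92), ([0.7257, -0.3476, 0.0258], 0.59)]
scene driver_grip [([0.5224, -0.2883, 0.1622], 0.94), ([0.736, -0.3753, 0.0387], 0.73), ([0.7075, -0.5203, 0.0384], 0.67)]
scene driver_collar [([0.5203, -0.285, 0.126], 0.75), ([0.6935, -0.5011, 0.0265], 0.72), ([0.7235, -0.3514, 0.0291], 0.71), ([0.5955, -0.0329, 0.2391], 0.28)]
side driver_grip [([0.7128, -0.5204, 0.0351], 0.8), ([0.5227, -0.2849, 0.1604], 0.78), ([0.7388, -0.3773, 0.034], 0.73)]
side driver_collar [([0.5228, -0.2894, 0.126], 0.85), ([0.6919, -0.5003, 0.0296], 0.83), ([0.723, -0.353, 0.0341], 0.59)]
t 11.2 pos [ 0.5235 -0.2869  0.2633] yaw -9.154383896601834 F [ 0.6045  0.1868 -0.5359] gap 0.07414898541751774 q6 -24.48892834519097
[-0.07, -0.04, 12.23] 0.008
```

Call:
apply_moves:
  deltas: [-0.1, -0.08, 2, 0, -0.1, -0.08, 6, 0, -0.1, -0.08, 9.5, 0, -0.1, -0.08, 11.5, 0, -0.1, -0.08, 12, 0]

```text
time_s: 11.82
eef_pos: [0.521, -0.2877, 0.1405]
ee_rot: [[0.16, 0.987, -0.003], [0.987, -0.16, 0.002], [0.001, -0.003, -1.0]]
force: [0.4, 0.2, -0.3]
finger_gap: 0.0741
grip_force: 0.0
```

Call:
apply_moves:
  deltas: [0, 0, 0, 0, 0, 0, 0, 0, 0, 0, 0, 0, 0, 0, 0, 0, 0, 0, 0, 0]
  fingers: 0
  grip_force: 30

```text
time_s: 12.45
eef_pos: [0.5222, -0.2885, 0.143]
ee_rot: [[0.16, 0.987, 0.001], [0.987, -0.16, -0.0], [-0.0, 0.001, -1.0]]
force: [-0.1, 0.9, 2.0]
finger_gap: 0.0314
grip_force: 30.0
```

Run:
```python
from h import *
look('scene',['driver_grip','driver_collar'])
plan([])
```

```text
scene driver_grip [([0.7106, -0.524, 0.0388], 0.91), ([0.736, -0.3745, 0.0373], 0.78), ([0.5239, -0.2901, 0.1627], 0.69)]
scene driver_collar [([0.5199, -0.2847, 0.1279], 0.78), ([0.725, -0.3514, 0.0286], 0.73), ([0.6939, -0.5008, 0.0294], 0.7), ([0.5248, -0.2862, 0.1625], 0.46)]
t 12.6 pos [ 0.5222 -0.2885  0.143 ] yaw -9.222660909655271 F [-0.1166  0.1868  1.6224] gap 0.03166873433782544 q6 -24.61788907354549
```

Call:
apply_moves:
  deltas: [0, 0, -0.7, 0, 0, 0, -3, 0, 0, 0, -6.5, 0, 0, 0, -10, 0, 0, 0, -12.8, 0]

```text
time_s: 13.22
eef_pos: [0.5216, -0.2881, 0.2712]
ee_rot: [[0.16, 0.987, -0.001], [0.987, -0.16, 0.001], [0.001, -0.001, -1.0]]
force: [-0.0, 0.0, -6.4]
finger_gap: 0.0319
grip_force: 30.0
```

Run:
```python
from h import *
plan([[.5796,-.121,.270,-9.8]])
```

```text
t 13.225 pos [ 0.5216 -0.2881  0.2712] yaw -9.22412371418693 F [-0.039   0.0292 -6.3813] gap 0.03187423208506622 q6 -24.616783620553694
[17.42, 3.05, 0.12] 0.01
```

Call:
apply_moves:
  deltas: [2.5, 0.5, 0, 0.01, 6.5, 1.2, 0, 0.01, 11, 2, 0, 0.01, 15, 2.7, 0, 0.01, 17.4, 3.05, 0, 0.01]

```text
time_s: 13.85
eef_pos: [0.5797, -0.1192, 0.2694]
ee_rot: [[0.169, 0.986, -0.003], [0.986, -0.169, 0.001], [0.001, -0.003, -1.0]]
force: [-0.2, -0.7, -6.1]
finger_gap: 0.0315
grip_force: 30.0
```

Run:
```python
from h import *
for c in ['scene','side','scene','side']: look(c,['driver_grip','driver_collar','fork_seat','fork_knob'])
look('wrist',['driver_grip','driver_collar','fork_seat','fork_knob'],'w3.png')
plan([[.5945,-.033,.270,-9.8]])
```

```text
scene driver_grip [([0.5821, -0.118, 0.2897], 0.94), ([0.739, -0.3734, 0.0372], 0.71), ([0.7102, -0.5259, 0.0361], 0.59)]
scene driver_collar [([0.5771, -0.1154, 0.256], 0.98), ([0.6913, -0.5002, 0.0286], 0.83), ([0.7201, -0.3489, 0.0274], 0.76)]
scene fork_seat [([0.5951, -0.0338, 0.2409], 0.79)]
scene fork_knob [([0.6094, 0.0559, 0.2611], 0.82)]
side driver_grip [([0.736, -0.3736, 0.0344], 0.98), ([0.5825, -0.1185, 0.2873], 0.91), ([0.7112, -0.5257, 0.0361], 0.56), ([0.5956, -0.0329, 0.2402], 0.53)]
side driver_collar [([0.7219, -0.3525, 0.0315], 0.94), ([0.5795, -0.1213, 0.251], 0.65), ([0.6927, -0.4999, 0.0307], 0.56)]
side fork_seat [([0.5931, -0.031, 0.2382], 0.64)]
side fork_knob []
scene driver_grip [([0.7103, -0.527, 0.0391], 0.87), ([0.7375, -0.3772, 0.0391], 0.72), ([0.582, -0.1221, 0.2891], 0.64), ([0.6106, 0.0566, 0.2587], 0.24)]
scene driver_collar [([0.5755, -0.1177, 0.2538], 0.69), ([0.6931, -0.5003, 0.028], 0.59), ([0.7208, -0.3516, 0.0305], 0.57)]
scene fork_seat [([0.5945, -0.0337, 0.2393], 0.86)]
scene fork_knob [([0.6071, 0.0544, 0.2582], 0.98)]
side driver_grip [([0.736, -0.3762, 0.0338], 0.83), ([0.7097, -0.5213, 0.0349], 0.8), ([0.578, -0.1187, 0.2893], 0.61)]
side driver_collar [([0.5796, -0.1224, 0.2487], 0.85), ([0.5164, -0.2923, 0.0015], 0.72), ([0.6939, -0.5, 0.0297], 0.66), ([0.7195, -0.3515, 0.0322], 0.56)]
side fork_seat [([0.5915, -0.0298, 0.2404], 0.63)]
side fork_knob []
wrist driver_grip [([0.5795, -0.1218, 0.2879], 0.87)]
wrist driver_collar [([0.584, -0.1235, 0.257], 0.8)]
wrist fork_seat [([0.5813, -0.1209, 0.2598], 0.34)]
wrist fork_knob []
t 15.1 pos [ 0.58   -0.1214  0.2706] yaw -9.793364387713453 F [-0.0455  0.7246 -6.7031] gap 0.031470839034492055 q6 -6.98825099463408
[8.96, -0.08, 0.06] 0.0
```

View pics/w3.png

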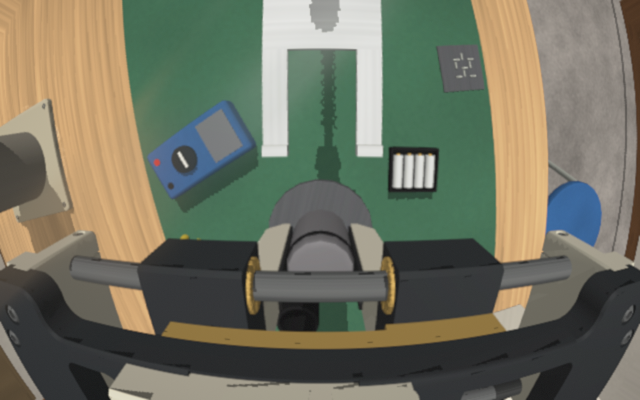

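The wrist view shows the collar (centre about (321,230)) in line with the slot (inner edges 287 and 357, so centre 322). The fork sides run parallel to the tool, so I can slide straight in.

Call:
apply_moves:
  deltas: [0.8, 0, 0, 0, 2, 0, 0, 0, 3.4, 0, 0, 0, 4.6, 0, 0, 0, 5, 0, 0, 0]

```text
time_s: 15.72
eef_pos: [0.5887, -0.0709, 0.2707]
ee_rot: [[0.169, 0.986, 0.0], [0.986, -0.169, 0.0], [0.0, -0.0, -1.0]]
force: [-0.0, 0.3, -7.3]
finger_gap: 0.0317
grip_force: 30.0
```

Call:
apply_moves:
  deltas: [0.8, 0, 0, 0, 2, 0, 0, 0, 3, 0, 0, 0, 3.8, 0, 0, 0, 4, 0, 0, 0]

```text
time_s: 16.35
eef_pos: [0.5954, -0.0321, 0.2706]
ee_rot: [[0.169, 0.986, -0.0], [0.986, -0.169, 0.0], [0.0, -0.0, -1.0]]
force: [0.9, -0.6, -6.8]
finger_gap: 0.0315
grip_force: 30.0
```

Run:
```python
from h import *
p=look('wrist',['driver_collar'],'w4.png')
look('scene',['driver_grip','driver_collar','fork_seat','fork_knob']);look('side',['driver_grip','driver_collar','fork_seat','fork_knob'],'side4.png')
plan([[.5942,-.033,.270,-9.8]])
```

```text
wrist driver_collar [([0.5979, -0.0316, 0.2565], 0.76)]
scene driver_grip [([0.597, -0.0305, 0.2893], 0.94), ([0.7357, -0.377, 0.0365], 0.65), ([0.7099, -0.5232, 0.0364], 0.61)]
scene driver_collar [([0.6932, -0.4999, 0.0279], 0.84), ([0.7248, -0.3516, 0.0277], 0.6), ([0.5942, -0.0277, 0.2552], 0.57)]
scene fork_seat [([0.595, -0.0345, 0.2401], 0.8), ([0.3323, -0.2664, 0.0008], 0.49)]
scene fork_knob [([0.6088, 0.0563, 0.2581], 0.8)]
side driver_grip [([0.7414, -0.374, 0.0348], 0.72), ([0.5957, -0.0313, 0.289], 0.61), ([0.7101, -0.5238, 0.0358], 0.57)]
side driver_collar [([0.599, -0.0344, 0.2523], 0.96), ([0.7222, -0.3532, 0.031], 0.71), ([0.6901, -0.4997, 0.0277], 0.67)]
side fork_seat [([0.5917, -0.0325, 0.2393], 0.47)]
side fork_knob [([0.6086, 0.051, 0.2599], 0.72)]
t 16.95 pos [ 0.5953 -0.0329  0.2706] yaw -9.805493752767442 F [-0.1182  0.1671 -6.51  ] gap 0.031937009468279404 q6 1.7156160449108655
[-0.03, -0.11, 0.06] -0.0
```

View pics/w4.png

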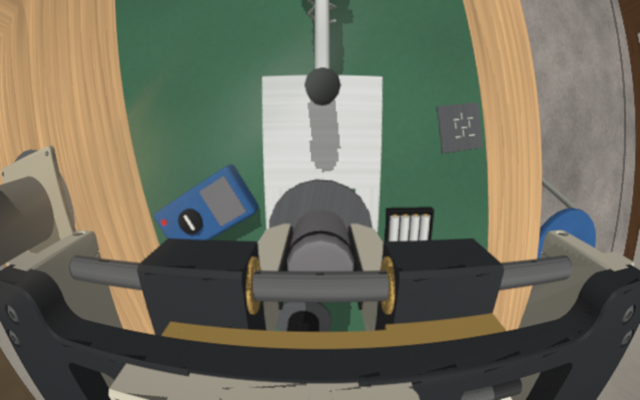

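The wrist view shows the collar over the slot, still centred (collar about 320, fork 263–382, knob at (322,86)). I'll lower it gently now.

Call:
apply_moves:
  deltas: [0, 0, 0.4, 0, 0, 0, 0.9, 0, 0, 0, 1.4, 0, 0, 0, 1.7, 0, 0, 0, 2, 0]

```text
time_s: 17.58
eef_pos: [0.5953, -0.0329, 0.2506]
ee_rot: [[0.17, 0.985, 0.0], [0.985, -0.17, -0.0], [-0.0, 0.0, -1.0]]
force: [-0.7, -0.7, -5.0]
finger_gap: 0.0317
grip_force: 30.0
```

Call:
apply_moves:
  deltas: [0, 0, 0.3, 0, 0, 0, 0.6, 0, 0.02, 0, 0.9, 0, 0.03, 0, 1.2, 0, 0.05, 0, 1.5, 0]

```text
time_s: 18.2
eef_pos: [0.5955, -0.0324, 0.2356]
ee_rot: [[0.17, 0.985, 0.0], [0.985, -0.17, -0.0], [-0.0, 0.0, -1.0]]
force: [-0.8, -1.4, -4.9]
finger_gap: 0.0314
grip_force: 30.0
```

Call:
apply_moves:
  deltas: [0.02, 0, 0.3, 0, 0.04, 0, 0.6, 0, 0.07, 0, 0.9, 0, 0.1, 0, 1.2, 0, 0.14, 0, 1.5, 0]

```text
time_s: 18.82
eef_pos: [0.5957, -0.031, 0.2206]
ee_rot: [[0.17, 0.985, 0.0], [0.985, -0.17, -0.0], [-0.0, 0.0, -1.0]]
force: [-0.6, -3.1, -3.3]
finger_gap: 0.0314
grip_force: 30.0
```

Run:
```python
from h import *
for i in range(2):
  look('scene',['driver_grip','driver_collar','fork_seat','fork_knob']);look('side',['driver_grip','driver_collar','fork_seat','fork_knob'])
look('wrist',['fork_knob','driver_grip'],'w5.png')
plan([])
```

```text
scene driver_grip [([0.5982, -0.0281, 0.2402], 0.68), ([0.74, -0.3745, 0.0391], 0.63), ([0.7113, -0.526, 0.0367], 0.57)]
scene driver_collar [([0.7222, -0.3511, 0.032], 0.96), ([0.6927, -0.5007, 0.029], 0.73), ([0.5978, -0.0289, 0.2378], 0.33)]
scene fork_seat [([0.5936, -0.0359, 0.2072], 0.96)]
scene fork_knob [([0.609, 0.0529, 0.2236], 0.69)]
side driver_grip [([0.5951, -0.0267, 0.2373], 0.87), ([0.7411, -0.3765, 0.0362], 0.86), ([0.709, -0.5225, 0.0358], 0.56)]
side driver_collar [([0.689, -0.4981, 0.0295], 0.87), ([0.7239, -0.3518, 0.0331], 0.75), ([0.5963, -0.0295, 0.202], 0.65)]
side fork_seat [([0.5949, -0.033, 0.207], 0.61)]
side fork_knob [([0.6069, 0.0479, 0.2276], 0.54)]
scene driver_grip [([0.5996, -0.0299, 0.24], 0.91), ([0.7389, -0.3758, 0.0377], 0.91), ([0.7089, -0.5215, 0.0387], 0.88)]
scene driver_collar [([0.6917, -0.4997, 0.0289], 0.94), ([0.5941, -0.026, 0.2067], 0.68), ([0.7226, -0.3571, 0.0324], 0.59), ([0.5222, -0.2878, -0.0018], 0.2)]
scene fork_seat [([0.5945, -0.032, 0.2069], 0.81)]
scene fork_knob [([0.6092, 0.0543, 0.2267], 0.56)]
side driver_grip [([0.5969, -0.027, 0.2364], 0.88), ([0.7095, -0.5252, 0.0351], 0.88), ([0.7382, -0.3744, 0.0355], 0.82), ([0.414, -0.0635, 0.0046], 0.61)]
side driver_collar [([0.7197, -0.3536, 0.0306], 0.93), ([0.6912, -0.504, 0.026], 0.64), ([0.5938, -0.0286, 0.1999], 0.56)]
side fork_seat [([0.5946, -0.0347, 0.2047], 0.66), ([0.5179, -0.2871, 0.0036], 0.55)]
side fork_knob [([0.6111, 0.0455, 0.2303], 0.77), ([0.4145, -0.0668, 0.0017], 0.24)]
wrist fork_knob [([0.6093, 0.0492, 0.2303], 0.94)]
wrist driver_grip [([0.5966, -0.0312, 0.236], 0.96)]
t 19.975 pos [ 0.5956 -0.0309  0.2206] yaw -9.797065801291717 F [-1.4416 -1.5326 -3.3092] gap 0.0314548401053096 q6 1.9017443074952103
```

View pics/w5.png

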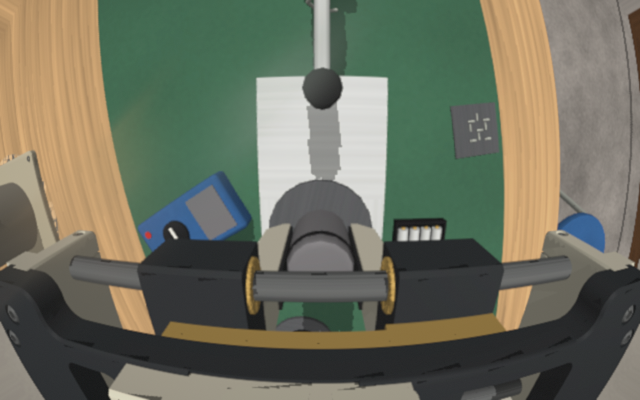

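The fork did not move inward as it sank; it went slightly outward, so the collar is now about 5 mm inward of the seat. I'll shift outward while lowering on.

Call:
apply_moves:
  deltas: [-0.1, 0, 0.2, 0, -0.2, 0, 0.5, 0, -0.3, 0, 0.8, 0, -0.4, 0, 1, 0, -0.5, 0, 1.2, 0]

```text
time_s: 20.6
eef_pos: [0.5949, -0.0358, 0.2087]
ee_rot: [[0.17, 0.985, 0.0], [0.985, -0.17, 0.0], [0.0, 0.0, -1.0]]
force: [1.0, 3.4, -0.8]
finger_gap: 0.0312
grip_force: 30.0
```

Call:
apply_moves:
  deltas: [0, 0, 0.2, 0, 0, 0, 0.4, 0, 0, 0, 0.6, 0, 0, 0, 0.8, 0, 0, 0, 1, 0]

```text
time_s: 21.22
eef_pos: [0.5949, -0.0358, 0.1987]
ee_rot: [[0.17, 0.985, 0.0], [0.985, -0.17, 0.0], [0.0, 0.0, -1.0]]
force: [1.6, 4.3, -0.0]
finger_gap: 0.0316
grip_force: 30.0
```

Run:
```python
from h import *
for i in range(2):
  look('scene',['driver_grip','driver_collar','fork_seat','fork_knob']);look('side',['driver_grip','driver_collar','fork_seat','fork_knob'])
look('wrist',['fork_knob','driver_grip'])
plan([])
```

```text
scene driver_grip [([0.7372, -0.3716, 0.0374], 0.83), ([0.7088, -0.5241, 0.0381], 0.75), ([0.5967, -0.0351, 0.2208], 0.62)]
scene driver_collar [([0.6916, -0.5005, 0.0272], 0.97), ([0.7224, -0.351, 0.0297], 0.75), ([0.5941, -0.0292, 0.1842], 0.55)]
scene fork_seat [([0.5946, -0.0305, 0.187], 0.88)]
scene fork_knob [([0.6099, 0.0588, 0.2049], 0.93), ([0.7123, -0.145, 0.0045], 0.19)]
side driver_grip [([0.7376, -0.3777, 0.0369], 0.89), ([0.7096, -0.5248, 0.0377], 0.79), ([0.5954, -0.0298, 0.2144], 0.64)]
side driver_collar [([0.5967, -0.0354, 0.1761], 0.92), ([0.6959, -0.4992, 0.0302], 0.85), ([0.7232, -0.3512, 0.0321], 0.61)]
side fork_seat [([0.4146, -0.069, 0.0015], 0.6), ([0.5956, -0.0321, 0.1834], 0.59)]
side fork_knob [([0.6069, 0.0482, 0.2068], 0.65)]
scene driver_grip [([0.7392, -0.3757, 0.0367], 0.71), ([0.7109, -0.5247, 0.0362], 0.7), ([0.5975, -0.0351, 0.2144], 0.58), ([0.5962, -0.0337, 0.1844], 0.39)]
scene driver_collar [([0.7216, -0.3499, 0.0289], 0.76), ([0.6927, -0.503, 0.0293], 0.67), ([0.5945, -0.0335, 0.1834], 0.59), ([0.7117, -0.1438, 0.0064], 0.21)]
scene fork_seat [([0.5929, -0.0299, 0.1844], 0.73)]
scene fork_knob [([0.606, 0.0557, 0.2054], 0.88)]
side driver_grip [([0.712, -0.5246, 0.0355], 0.91), ([0.5947, -0.032, 0.214], 0.6), ([0.7378, -0.3759, 0.032], 0.58)]
side driver_collar [([0.7189, -0.3517, 0.0351], 0.96), ([0.5934, -0.0344, 0.1802], 0.94), ([0.6923, -0.5022, 0.0297], 0.73)]
side fork_seat [([0.5938, -0.03, 0.1859], 0.57)]
side fork_knob [([0.6092, 0.0505, 0.2094], 0.73)]
wrist fork_knob [([0.6088, 0.0519, 0.2041], 0.86)]
wrist driver_grip [([0.5947, -0.0386, 0.2176], 0.66)]
t 22.375 pos [ 0.5948 -0.0358  0.1987] yaw -9.79636086123767 F [1.0291 2.3245 0.306 ] gap 0.031878562635888855 q6 1.4192107815700332
```

Call:
apply_moves:
  deltas: [0.1, 0, 0, 0, 0.2, 0, 0, 0, 0.3, 0, 0, 0, 0.3, 0, 0, 0, 0.3, 0, 0, 0]
  grip_force: 15

```text
time_s: 23.0
eef_pos: [0.5952, -0.0331, 0.1986]
ee_rot: [[0.17, 0.985, -0.0], [0.985, -0.17, -0.0], [-0.0, -0.0, -1.0]]
force: [-0.4, -3.1, -2.0]
finger_gap: 0.0318
grip_force: 15.0
```

Call:
apply_moves:
  deltas: [0, 0, 0, 0, 0, 0, 0, 0, 0, 0, 0, 0, 0, 0, 0, 0, 0, 0, 0, 0]
  grip_force: 6

```text
time_s: 23.62
eef_pos: [0.5953, -0.0329, 0.1986]
ee_rot: [[0.17, 0.985, -0.0], [0.985, -0.17, -0.0], [-0.0, -0.0, -1.0]]
force: [-1.3, -3.1, -0.6]
finger_gap: 0.0318
grip_force: 6.0
```

Run:
```python
from h import *
for i in range(2):
  look('scene',['driver_grip','driver_collar','fork_seat','fork_knob']);look('side',['driver_grip','driver_collar','fork_seat','fork_knob'])
  s=env.observe();print(s['force'],s['ft_torque'])
plan([])
```

```text
scene driver_grip [([0.5989, -0.0328, 0.2162], 0.93), ([0.7362, -0.3776, 0.0381], 0.65), ([0.7117, -0.5262, 0.0382], 0.62)]
scene driver_collar [([0.7204, -0.3505, 0.0324], 0.91), ([0.6936, -0.4987, 0.0279], 0.82), ([0.5914, -0.0274, 0.185], 0.61), ([0.3299, -0.2638, 0.0018], 0.37)]
scene fork_seat [([0.595, -0.0355, 0.1823], 0.68)]
scene fork_knob [([0.6084, 0.0537, 0.2044], 0.74), ([0.5987, -0.0357, 0.2194], 0.2)]
side driver_grip [([0.74, -0.3759, 0.0316], 0.8), ([0.7095, -0.524, 0.0391], 0.66), ([0.5977, -0.0294, 0.2164], 0.64)]
side driver_collar [([0.5948, -0.0324, 0.1781], 0.88), ([0.6882, -0.5003, 0.0283], 0.87), ([0.7257, -0.3528, 0.0331], 0.87)]
side fork_seat [([0.5919, -0.0331, 0.1831], 0.76)]
side fork_knob [([0.6097, 0.0456, 0.2081], 0.73)]
[-1.0628 -2.2441 -1.7845] [-0.5777  0.1939  0.0081]
scene driver_grip [([0.7353, -0.3768, 0.036], 0.96), ([0.5997, -0.0305, 0.2151], 0.93), ([0.7109, -0.5234, 0.0356], 0.79)]
scene driver_collar [([0.6936, -0.5013, 0.0304], 0.95), ([0.7236, -0.3543, 0.0262], 0.93), ([0.5911, -0.0286, 0.1846], 0.7), ([0.6597, 0.3177, 0.1938], 0.58)]
scene fork_seat [([0.5946, -0.0315, 0.1842], 0.75), ([0.6589, 0.32, 0.1938], 0.6)]
scene fork_knob [([0.61, 0.055, 0.2059], 0.93)]
side driver_grip [([0.7357, -0.3759, 0.0349], 0.93), ([0.7106, -0.5239, 0.0349], 0.75), ([0.5944, -0.028, 0.216], 0.56)]
side driver_collar [([0.7168, -0.3509, 0.0338], 0.96), ([0.5956, -0.0313, 0.1807], 0.93), ([0.6898, -0.498, 0.0294], 0.78)]
side fork_seat [([0.5933, -0.0332, 0.1856], 0.65), ([0.5967, -0.0341, 0.1802], 0.64)]
side fork_knob [([0.611, 0.0438, 0.2066], 0.61)]
[-1.5123 -3.7364 -1.3724] [-0.5375  0.2613  0.0619]
t 24.625 pos [ 0.5953 -0.0329  0.1986] yaw -9.796605403860443 F [-1.5123 -3.7364 -1.3724] gap 0.031900798568188816 q6 1.7070164946347401
```

Call:
apply_moves:
  deltas: [-0.05, -0.02, 0, 0, -0.1, -0.03, 0, 0, -0.15, -0.03, 0, 0, -0.15, -0.03, 0, 0, -0.15, -0.03, 0, 0]

```text
time_s: 25.25
eef_pos: [0.5949, -0.0339, 0.1987]
ee_rot: [[0.17, 0.985, 0.0], [0.985, -0.17, 0.0], [0.001, 0.0, -1.0]]
force: [1.4, 4.4, -0.5]
finger_gap: 0.0317
grip_force: 6.0
```

Run:
```python
from h import *
F=[]
for i in range(6): env.snapshot('side'); F.append(env.observe()['force'])
print(np.array(F)); plan([])
```

```text
[[ 1.0671  4.2569 -0.6111]
 [ 1.0759  3.2654  0.0636]
 [ 0.8504  3.3646  1.1089]
 [ 1.4508  2.9871  0.2662]
 [ 0.2322  3.1636 -0.2799]
 [ 2.0456  2.78   -0.3369]]
t 25.55 pos [ 0.5947 -0.0343  0.1986] yaw -9.796690306827552 F [ 2.0456  2.78   -0.3369] gap 0.031753041738068026 q6 1.5650140004465354
```

Call:
apply_moves:
  deltas: [0.03, 0, 0, 0, 0.06, -0.01, 0, 0, 0.06, -0.01, 0, 0, 0.06, -0.01, 0, 0, 0.06, -0.01, 0, 0]
  grip_force: 3

```text
time_s: 26.18
eef_pos: [0.5947, -0.0342, 0.1986]
ee_rot: [[0.171, 0.985, -0.0], [0.985, -0.171, -0.001], [-0.001, 0.0, -1.0]]
force: [0.3, -1.6, -1.5]
finger_gap: 0.032
grip_force: 3.0
```

Run:
```python
from h import *
F=[]
for i in range(6): look('side',['driver_collar']) if i>3 else env.snapshot('scene'); F.append(env.observe()['force'])
print(np.array(F)); plan([])
```

```text
side driver_collar [([0.6902, -0.5015, 0.0291], 0.92), ([0.7211, -0.351, 0.0324], 0.68), ([0.5982, -0.0316, 0.1804], 0.6), ([0.6076, 0.0454, 0.207], 0.37)]
side driver_collar [([0.7223, -0.3545, 0.0301], 0.74), ([0.5982, -0.0317, 0.1844], 0.65), ([0.6907, -0.5015, 0.0314], 0.63)]
[[ 1.8037 -1.4172 -0.756 ]
 [ 0.1922 -2.4015 -1.6913]
 [ 0.3247 -2.2109 -1.2791]
 [ 0.6811 -3.2073 -0.9955]
 [-0.1828 -3.6857 -0.5976]
 [ 0.0792 -2.4121 -1.9903]]
t 26.575 pos [ 0.5947 -0.034   0.1986] yaw -9.809156734526525 F [ 0.0792 -2.4121 -1.9903] gap 0.031598449957900246 q6 1.6232113297055903
```

Call:
apply_moves:
  deltas: [-0.02, 0, 0.1, 0, -0.03, 0, 0.2, 0, -0.03, 0, 0.35, 0, -0.03, 0, 0.5, 0, -0.03, 0, 0.6, 0]

```text
time_s: 27.2
eef_pos: [0.5948, -0.0334, 0.1926]
ee_rot: [[0.17, 0.985, 0.0], [0.985, -0.17, 0.001], [0.001, -0.0, -1.0]]
force: [0.5, 2.7, 0.1]
finger_gap: 0.0319
grip_force: 3.0
```

Run:
```python
from h import *
F=[]
for i in range(8): env.snapshot('scene'); F.append(env.observe()['force'])
look('side',['driver_collar','fork_seat'])
print(np.mean(F,0),np.std(F,0)); plan([])
```

```text
side driver_collar [([0.7199, -0.3498, 0.0303], 0.85), ([0.5957, -0.0313, 0.1741], 0.84), ([0.6884, -0.4991, 0.028], 0.77)]
side fork_seat [([0.5923, -0.0347, 0.178], 0.76)]
[0.6895 3.357  0.7626] [0.4307 0.6812 0.3728]
t 27.75 pos [ 0.5947 -0.0338  0.1927] yaw -9.787672506415673 F [1.1464 3.568  0.8579] gap 0.03212026003751876 q6 1.5914304559089123
```

Call:
apply_moves:
  deltas: [0.02, 0, 0, 0, 0.04, -0.01, 0, 0, 0.04, -0.01, 0, 0, 0.04, -0.01, 0, 0, 0.04, -0.01, 0, 0]

```text
time_s: 28.38
eef_pos: [0.5947, -0.0337, 0.1927]
ee_rot: [[0.17, 0.985, 0.0], [0.985, -0.17, -0.0], [-0.0, 0.0, -1.0]]
force: [2.0, 2.4, 1.0]
finger_gap: 0.0319
grip_force: 3.0
```

Run:
```python
from h import *
F=[]
for i in range(8): env.snapshot('scene'); F.append(env.observe()['force'])
look('side',['driver_collar','fork_seat'])
look('scene',['driver_collar','fork_seat'])
print(np.mean(F,0),np.std(F,0)); plan([])
```

```text
side driver_collar [([0.6911, -0.5008, 0.0303], 0.88), ([0.5931, -0.032, 0.1742], 0.81), ([0.7229, -0.3505, 0.0319], 0.78)]
side fork_seat [([0.5936, -0.0304, 0.1786], 0.64), ([0.331, -0.2593, 0.0013], 0.33)]
scene driver_collar [([0.7222, -0.3538, 0.0283], 0.72), ([0.693, -0.5025, 0.0268], 0.63)]
scene fork_seat [([0.5958, -0.0316, 0.1819], 0.9), ([0.4145, -0.0635, -0.0011], 0.28)]
[1.6466 2.1987 0.5411] [0.6205 0.4073 0.6248]
t 29.075 pos [ 0.5947 -0.0337  0.1926] yaw -9.799203379196204 F [1.4728 1.68   0.5348] gap 0.0317822541090894 q6 1.6309266123335104
```

Call:
apply_moves:
  deltas: [0.02, 0.02, 0, 0, 0.05, 0.03, 0, 0, 0.05, 0.03, 0, 0, 0.05, 0.03, 0, 0, 0.05, 0.03, 0, 0]

```text
time_s: 29.7
eef_pos: [0.5948, -0.0335, 0.1925]
ee_rot: [[0.17, 0.985, -0.001], [0.985, -0.17, -0.0], [-0.0, -0.0, -1.0]]
force: [-1.8, -1.9, 0.1]
finger_gap: 0.032
grip_force: 3.0
```

Run:
```python
from h import *
F=[]
for i in range(8): env.snapshot('scene'); F.append(env.observe()['force'])
print(np.mean(F,0),np.std(F,0)); plan([])
```

```text
[-1.9591 -2.6153 -0.6483] [0.5126 0.4749 0.438 ]
t 30.1 pos [ 0.5949 -0.0334  0.1926] yaw -9.806030509385227 F [-2.4817 -2.5367 -1.0637] gap 0.03163732430304774 q6 1.6793426003334024
```

Call:
apply_moves:
  deltas: [-0.02, -0.02, 0, 0, -0.03, -0.02, 0, 0, -0.03, -0.02, 0, 0, -0.03, -0.02, 0, 0, -0.03, -0.02, 0, 0]

```text
time_s: 30.72
eef_pos: [0.5949, -0.0334, 0.1927]
ee_rot: [[0.17, 0.985, 0.0], [0.985, -0.17, -0.0], [0.0, 0.0, -1.0]]
force: [0.2, -2.9, 0.1]
finger_gap: 0.0323
grip_force: 3.0
```

Run:
```python
from h import *
F=[]
for i in range(6): env.snapshot('scene'); F.append(env.observe()['force'])
print(np.mean(F,0),np.std(F,0)); plan([])
```

```text
[-0.0663 -2.2153 -0.4929] [0.3343 0.273  0.4596]
t 31.025 pos [ 0.5949 -0.0334  0.1927] yaw -9.795929337817826 F [ 0.4438 -2.1922 -1.0323] gap 0.03251561270350485 q6 1.6506566030510794
```

Call:
apply_moves:
  deltas: [0, 0, 0, 0, 0, 0, 0, 0, 0, 0, 0, 0, 0, 0, 0, 0, 0, 0, 0, 0]
  fingers: 0.52

```text
time_s: 31.65
eef_pos: [0.5948, -0.0334, 0.1926]
ee_rot: [[0.17, 0.985, -0.0], [0.985, -0.17, 0.0], [0.0, -0.0, -1.0]]
force: [0.7, -0.3, 0.3]
finger_gap: 0.0482
grip_force: 0.0
```

Run:
```python
from h import *
for c in ['scene','side','scene','side']: look(c,['driver_grip','driver_collar','fork_seat'],'z_'+c+'.png')
look('wrist',['driver_grip'])
plan([])
```

```text
scene driver_grip [([0.7383, -0.3767, 0.0369], 0.67), ([0.7084, -0.5247, 0.037], 0.56), ([0.5971, -0.031, 0.2106], 0.54)]
scene driver_collar [([0.6926, -0.5, 0.0285], 0.96), ([0.7206, -0.3527, 0.0271], 0.81), ([0.5919, -0.0293, 0.1746], 0.71)]
scene fork_seat [([0.592, -0.034, 0.1802], 0.63)]
side driver_grip [([0.5979, -0.0285, 0.2108], 0.94), ([0.7106, -0.523, 0.0338], 0.73), ([0.7384, -0.3757, 0.0354], 0.63)]
side driver_collar [([0.7231, -0.3524, 0.0334], 0.92), ([0.5964, -0.0338, 0.1738], 0.69)]
side fork_seat [([0.5948, -0.0315, 0.1797], 0.65)]
scene driver_grip [([0.5994, -0.0341, 0.2123], 0.78), ([0.71, -0.5257, 0.0355], 0.6), ([0.7359, -0.3781, 0.0383], 0.56)]
scene driver_collar [([0.5889, -0.0293, 0.1778], 0.8), ([0.6922, -0.4997, 0.026], 0.76), ([0.7222, -0.3525, 0.0296], 0.6)]
scene fork_seat []
side driver_grip [([0.7108, -0.5225, 0.037], 0.86), ([0.5951, -0.0295, 0.2109], 0.7), ([0.7368, -0.3752, 0.0329], 0.65)]
side driver_collar [([0.6908, -0.4991, 0.028], 0.98), ([0.5953, -0.032, 0.1744], 0.95), ([0.7233, -0.3534, 0.031], 0.6)]
side fork_seat [([0.5944, -0.0316, 0.1802], 0.62)]
wrist driver_grip [([0.5966, -0.0365, 0.2077], 0.57)]
t 32.55 pos [ 0.5948 -0.0334  0.1927] yaw -9.795516151820419 F [-0.1834 -0.4326 -0.2451] gap 0.048466911071096956 q6 1.6511779131383073
```

View pics/z_side.png

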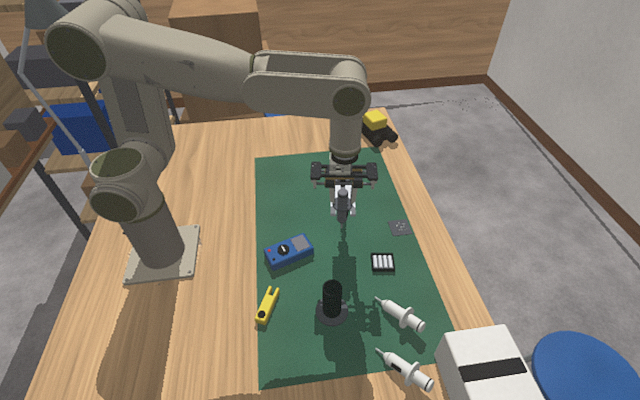

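The side view shows the driver hanging in the fork at (343,200), at rest after release, with the other things undisturbed. Retreating straight up.

Call:
apply_moves:
  deltas: [0, 0, -0.5, 0, 0, 0, -2, 0, 0, 0, -4.5, 0, 0, 0, -7.5, 0, 0, 0, -10, 0]

```text
time_s: 33.17
eef_pos: [0.5952, -0.0335, 0.2955]
ee_rot: [[0.17, 0.985, 0.002], [0.985, -0.17, -0.0], [0.0, 0.002, -1.0]]
force: [0.5, 0.3, -0.5]
finger_gap: 0.0485
grip_force: 0.0
```

Call:
apply_moves:
  deltas: [0, 0, -2, 0, 0, 0, -3, 0, 0, 0, -4, 0, 0, 0, -4, 0, 0, 0, -4, 0]

```text
time_s: 33.8
eef_pos: [0.5945, -0.0334, 0.3316]
ee_rot: [[0.17, 0.985, -0.001], [0.985, -0.17, 0.0], [-0.0, -0.001, -1.0]]
force: [-0.0, 0.8, 0.3]
finger_gap: 0.0484
grip_force: 0.0
```

Run:
```python
from h import *
for c in ['scene','side','scene','side','wrist','wrist']: look(c,['driver_grip','driver_collar','fork_seat','fork_knob'],'y_'+c+'.png')
plan([])
a=cv2.imread('pics/y_scene.png')[130:290,260:460];b=cv2.imread('pics/y_wrist.png')[0:320,160:480]
cv2.imwrite('pics/y.png',np.hstack([cv2.resize(a,(400,320)),b]))
```

```text
scene driver_grip [([0.7351, -0.3735, 0.0367], 0.85), ([0.5959, -0.0308, 0.2116], 0.82), ([0.7096, -0.526, 0.0348], 0.69), ([0.5912, -0.0286, 0.176], 0.53)]
scene driver_collar [([0.7224, -0.3527, 0.0284], 0.93), ([0.5945, -0.0295, 0.1807], 0.64), ([0.5957, -0.0347, 0.1812], 0.63), ([0.6937, -0.5001, 0.0257], 0.55)]
scene fork_seat [([0.5929, -0.03, 0.1791], 0.61)]
scene fork_knob [([0.6093, 0.0545, 0.2005], 0.76), ([0.5922, -0.0331, 0.18], 0.24)]
side driver_grip [([0.7099, -0.5252, 0.0349], 0.94), ([0.7371, -0.3766, 0.0321], 0.89), ([0.5947, -0.0264, 0.2107], 0.7), ([0.3338, -0.262, -0.0001], 0.18)]
side driver_collar [([0.5981, -0.0319, 0.1763], 0.87), ([0.7206, -0.349, 0.0324], 0.87), ([0.6928, -0.5029, 0.0302], 0.85), ([0.4168, -0.0684, 0.0047], 0.53)]
side fork_seat [([0.5929, -0.0316, 0.1798], 0.93)]
side fork_knob [([0.6091, 0.0487, 0.2014], 0.75)]
scene driver_grip [([0.5968, -0.0324, 0.2132], 0.91), ([0.7386, -0.374, 0.0386], 0.84), ([0.7094, -0.5232, 0.0369], 0.83)]
scene driver_collar [([0.7223, -0.3547, 0.0293], 0.77), ([0.5938, -0.0304, 0.1773], 0.72)]
scene fork_seat [
[... 256 characters left out ...]
1), ([0.6918, -0.501, 0.0304], 0.63), ([0.7224, -0.3503, 0.0298], 0.6)]
side fork_seat [([0.5943, -0.0344, 0.1796], 0.77)]
side fork_knob [([0.6117, 0.0478, 0.2003], 0.96)]
wrist driver_grip [([0.5976, -0.0331, 0.2099], 0.66)]
wrist driver_collar [([0.5969, -0.035, 0.1807], 0.66)]
wrist fork_seat []
wrist fork_knob [([0.6056, 0.0531, 0.2022], 0.74)]
wrist driver_grip [([0.5968, -0.0322, 0.2122], 0.85)]
wrist driver_collar [([0.5977, -0.0357, 0.1796], 0.55)]
wrist fork_seat []
wrist fork_knob [([0.6077, 0.0521, 0.2021], 0.65), ([0.5228, -0.2869, -0.0035], 0.26)]
t 35.3 pos [ 0.5948 -0.0334  0.3326] yaw -9.798569800568089 F [-0.5103  0.2066  0.1623] gap 0.04811569085705194 q6 1.652043815950048
```

View pics/y.png

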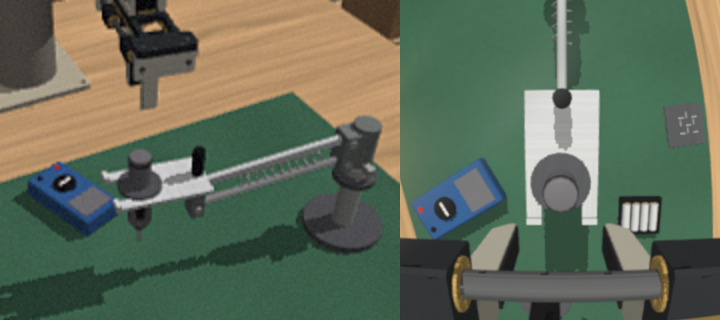

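The left crop shows the driver upright in the fork and the gripper well clear. The right crop shows the collar centred on the fork (x ≈ 560, fork 525–598) and short of the lips. I'm handing the job in.

```bash
python3 -c "
from station import env
print(env.close_job())"
```

```text
the job is handed in; nothing more can be done
None
```

The job is handed in: the arm is at its outer stop and sunk about 60 mm, with the screwdriver hanging upright and at rest in the fork and the gripper clear. I don't have the judge's result. The two white look-alikes fell over by themselves before I handled the driver; the robot never touched them.

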